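Open the hardener canister at the glue bench

ROBOT

A 6-joint arm with a two-finger parallel gripper is mounted at the origin on the work surface. World frame = base frame: x ahead of the robot, y to its left, z up, the work surface at z = 0. Lengths are in m, angles in rad, forces in N, time in s.
With the tool pointing down it reaches from about 0.25 to 0.8 m from the base axis. Payload 8.5 kg.
Tool frame: the origin (TCP) lies between the finger pads, 19 mm behind the fingertips; this is the grasp point; z points along the fingers, y is the line along which they close (so a half turn about z gives the same grasp; the last joint's range is limited). The gripper opens to 85 mm and grips with 20 to 120 N. Pads are 22 mm wide; open, the fingers measure 114 mm over their backs; the gripper's body (76 mm by 85 mm) begins 54 mm behind the grasp point. The pads swing forward as they close: fully open they stand 13 mm farther back than shut.
Start: joints at [-1.246, 0.238, -0.013, 1.319, 0, 1.571], TCP at [0.168, -0.498, 0.25] pointing down, gripper open.
Joint ranges: [-2.66, 2.66], [-1.03, 1.9], [-1.14, 1.46], [-1.82, 2.27], [-1.45, 1.34], [-3.14, 3.14]. Speed limits (rad/s): [2.22, 2.22, 2.79, 3.14, 3.14, 3.14].

INTERFACE

Orientations are given as a rotation vector (axis times angle).
In Python, from cell import r gives the robot as it stands. The module is installed in compiled form; this text tells all that it offers.
- The arm moves only by the tool carry_out, never from a script. Its argument "steps" is a list of rows, each an object with "grip": the gripper command: -1 is shut, 1 is fully open, values between are in proportion; "xyz": the shift along the world's x, y, z in cm, a list of three; "yaw": the turn about the world's z in rad. In form: [{"grip": grip, "xyz": [tx, ty, tz], "yaw": yaw}, ...]. A call has 1 to 20 rows; each row shifts and turns the commanded pose from where the row before left it; what a row does not reach is not made up. A row lasts 1/10 s, in which the tool goes at most 50 mm and 8.59 degrees, less where a joint would pass 70% of its speed; a pose out of reach is approached as far as the arm can. A call is refused whole if a number of a shift passes 5 or a number of a turn 0.15, either way. A call with a gripper value outside its range is refused whole. The fingers move at their own pace and stop on an object; "grip_force" is the grip in N (left out, the last holds). Time passes only in rows, so rows that do not move let the fingers close. It gives the time, the measured TCP pose, the force, the opening and the grip force at its end, in the units of the state.
- r.sense(): the state, without advancing time (a new reading comes with each control period).
- r.get_image(name): name is "scene" or "top" or "wrist"; returns the picture (480x640x3 uint8, blue, green, red); there is no depth.
- r.calibration(name): a dict with "mtx" (3x3 intrinsics, pixels), "world_from_camera" (4x4, takes a point from camera to world coordinates); the wrist camera has in their place "T_tool_cam" (4x4, takes a point from camera to tool coordinates, whose origin is the TCP and whose axes are the flange's). Camera axes: x right, y up, looking along -z (the intrinsics and any distortion apply to the point x, -y, -z); pixel columns grow to the right and rows downward; lengths in m; the calibration is good to about 2 mm. A picture is of the moment at which its call begins: read the wrist's pose just before it. calibration takes no time and is no camera call.
- r.close_job(): hands the job in; it is judged then, once.
The state is a dict: "time_s": time; "joint_pos": joint angles; "qd": joint speeds; "joint_efforts": joint torques, N m; "tcp_pos": TCP position; "tool_rot": TCP orientation; "force": force on the tool from outside, world axes, zero at the start; "wrist_torque": the same for the moment, N m; "grip_width": finger opening in m; "grip_force": force on a finger pad.
Only numpy, scipy, OpenCV 4.12 (cv2) and the standard library are available. Lean on these libraries where they do the work, as an engineer would, in place of code of your own. Each camera call takes 0.05 s, during which the arm holds its last target. There are 200 camera calls.

TASK

Take the push-tab safety cap off the blue hardener canister in the clamp: squeeze both red side tabs fully in without crushing the cap, keep them in and turn the cap anticlockwise (seen from above) without forcing it, until it comes up against its open stop, then lift it straight off. Set it down gently in the steel drip tray, open side down and lying flat, and let go of it. Leave the amber bottle, the beech blank and the wrench where they are.

Things in the scene. Friction and masses are not known exactly. Their poses are not given: they have to be found in the camera images.
- cap: White ribbed cap, 53 mm across, 66 mm over its tabs, 35 mm high, about 90 g. Origin: centre of its underside, 1 mm above the canister's shoulder; z up. Red tabs at its +y and -y sides; a red bar on top joins them. 1 mm side play on the neck. Two lugs inside it hook under two neck lugs; a sprung liner (6 N, 2 mm travel) pushes it up against them: a slight drag.
- tabs (a point): Point on the cap's axis, 26 mm above its underside, 9 mm below its top: the height to grip the tabs. Axes as the cap's: tabs at +y and -y, so the fingers close along its y. With the TCP here the fingertips pass 1 mm above the locking lugs on the shoulder; 2 to 4 mm higher is better. Anticlockwise is a growing yaw about z. Over 40 N per finger would crush the cap; 20 to 25 N holds it well.
- tab_a (a joint): Red ribbed push tab at the cap's +y side. 0 m: sprung out; 0.0045 m: fully in. Its flat face is 22 mm wide (along the cap's x), from 8 to 30 mm above the cap's underside. The outer faces of the two tabs are 66 mm apart when out, 57 mm when fully in. Each springs out by itself: 4 N to start it, 9.5 N to hold it fully in. Below about 3.5 mm its dog catches on a locking lug of the canister.
- tab_b (a joint): The like tab at the cap's -y side; 0 m out, 0.0045 m fully in. A gripper off centre presses one tab before the other and pushes the cap sideways (about 10 N per mm): centre it by the side force.
- station: Aluminium stand with black clamp, fixed; it holds the blue canister (80 mm dia., shoulder 127 mm above the bench, neck to 157 mm). Origin: on the canister's axis at bench level; z up. Upright plate (130 mm wide, top at 112 mm) 64 to 76 mm from the axis on its +x side. The canister is clamped at any angle, so the stand's axes do not tell how far the cap must turn: see shoulder_axis.
- shoulder_axis (a point): Centre of the canister's shoulder. Two blue locking lugs, 7 mm high, stand on it 30 to 36 mm from the axis. From its start the cap turns 0.6 to 1.5 rad (varies) to a hard open stop; the lugs let go only in the last 0.1 rad before it. At the stop the torque climbs about 0.2 N m in 0.03 rad; over 0.4 N m, or pulling up hard before it is free, forces the cap. Ease off a little to lift.
- tray: Steel drip tray, fixed, 180 x 170 mm, rim 18 mm high, walls and floor 3 mm thick. Origin: centre of its underside on the bench, so the floor is 3 mm above it; z up.
- tote: Yellow off-cut tote with wood pieces, fixed, 170 x 150 mm, up to 80 mm high. Origin: centre of its underside; z up. Tray and tote may change sides.
- cleaner: Amber bottle, 60 mm dia., 150 mm high, standing loose. Origin: centre of its underside; z up. Leave it alone.
- blank: Planed beech blank, loose, 50 x 150 x 45 mm (x, y, z). Origin: centre of its underside. Leave it alone.
- wrench: Steel open-ended wrench lying loose, 130 mm long along its x. Origin: centre of its underside. Leave it alone.

How it is judged:
On the way, in this order (a step that is already met when the one before it is completed fails the run):
1. both tabs are squeezed in while the cap sits home on the neck (value of joint each of tab_a, tab_b above 0.0035 m and z of cap in the frame of station below 0.131 m and horizontal distance between cap and station below 0.004 m), for 0.1 s.
2. the cap, still down on the neck, has been turned well round, by over 0.5 rad (angle between the x axis of cap and the x axis of station, either way round above 0.5 rad and z of cap in the frame of station below 0.132 m and horizontal distance between cap and station below 0.004 m), for 0.1 s.
At the end, for the whole second after the job is handed in: The cap lies flat on the floor of the drip tray (tilt below 0.1 rad, underside within 3 mm of the floor), open side down, at rest and released (z of cap in the frame of tray between 0 and 0.006 m and x of cap in the frame of tray between -0.07 and 0.07 m and y of cap in the frame of tray between -0.065 and 0.065 m and angle between cap's own z axis and vertical below 0.1 rad and linear speed of cap below 0.02 m/s and contact force between the fingers and cap below 0.1 N); the robot touches nothing.
It fails at once if the cap is forced on its neck: the contact forces between cap and canister add up to over 45 N (about 15 N of it is the liner) (contact force between cap and station above 45 N).
It fails at once if the cap is crushed: the two fingers together press on it with over 80 N (40 N each) (contact force between the fingers and cap above 80 N).
It fails at once if the cap is dropped or thrown (contact force between the fingers and cap below 0.3 N and linear speed of cap above 0.35 m/s).
It fails at once if the bottle, the beech blank or the wrench is moved by over 20 mm, or the bottle is tipped (distance of any of cleaner, blank, wrench from where it was at the start of the episode above 0.02 m or angle between cleaner's own z axis and vertical above 0.3 rad).
It also fails if it takes over 67 s, if anything falls off the work surface, if the arm or the gripper's body presses on something with over 40 N, if the wrist force passes 120 N, or if a joint passes its speed limit or range.

## Working session

There is one attempt and no reset: what is moved stays moved. The work goes in short steps, Python scripts to look and compute and a tool call to move; the robot and the scene stay as the last step left them, time stands still between calls to the robot, and variables do not carry over. Pictures are saved under pics/ and viewed, at most 10 in all, crops included, and the job is handed in when it is done.

Besides the shell and the picture viewer there is one more tool, called after "Request:" by a JSON object that holds its "api" and its "payload". carry_out: Moves the arm, as the interface text tells. Its arguments: {"type":"object","properties":{"steps":{"type":"array","items":{"type":"object","properties":{"grip":{"type":"number"},"xyz":{"type":"array","items":{"type":"number"}},"yaw":{"type":"number"}}}},"grip_force":{"type":"number"}},"required":["steps"]}

```bash
mkdir -p pics
cat > h.py <<'E'
import numpy as np, cv2
from cell import r
def ray(name,u,v):
    c=r.calibration(name);M=np.array(c["mtx"])
    d=np.linalg.inv(M)@[u,v,1]; d=np.array([d[0],-d[1],-d[2]])
    if name=="wrist":
        s=r.sense();T=np.eye(4);T[:3,:3]=cv2.Rodrigues(np.array(s["tool_rot"],float))[0];T[:3,3]=s["tcp_pos"];T=T@np.array(c["T_tool_cam"])
    else: T=np.array(c["world_from_camera"])
    return T[:3,3],T[:3,:3]@d
def onz(name,u,v,z):
    o,d=ray(name,u,v);return o+d*(z-o[2])/d[2]
E
python3 - <<'E'
from h import *
s=r.sense();print(s)
for n in("top","scene"):
    cv2.imwrite(f"pics/{n}0.png",r.get_image(n));c=r.calibration(n);print(n,c)
print(r.calibration("wrist"))
E
```

```text
{'time_s': 0.0, 'joint_pos': array([-1.24598369e+00,  2.38787844e-01, -1.42613797e-02,  1.31920381e+00,
        2.20859291e-05,  1.57078508e+00]), 'qd': array([-0.00314185,  0.00026612,  0.0014705 ,  0.0018808 ,  0.00028676,
        0.00160007]), 'joint_efforts': array([ 2.36796273e-03, -5.38776541e+01,  3.46449351e+01,  1.81056757e-02,
        1.00648676e-04, -8.39997767e-06]), 'tcp_pos': array([ 0.16742423, -0.49717273,  0.24937113]), 'tool_rot': array([-3.09882759e+00, -5.07758945e-01,  3.35583010e-04]), 'force': array([ 0.23746812,  0.27809449, -0.01062592]), 'wrist_torque': array([-0.03807962, -0.00415814,  0.00819233]), 'grip_force': 0.0, 'grip_width': 0.0851724067355566}
top {'mtx': array([[478.0428022,   0.       , 319.1257812],
       [  0.       , 478.0428022, 235.3364785],
       [  0.       ,   0.       ,   1.       ]]), 'world_from_camera': array([[ 0.00560255,  0.99866008, -0.05144562,  0.54623356],
       [-0.99986552,  0.00480152, -0.01568092, -0.00539663],
       [-0.01541289,  0.05152655,  0.99855268,  1.04966323],
       [ 0.        ,  0.        ,  0.        ,  1. 
[... 266 characters left out ...]
    [ 0.87652616, -0.26516768,  0.40173125,  0.42431939],
       [-0.01728768,  0.81670532,  0.57679594,  0.74739152],
       [ 0.        ,  0.        ,  0.        ,  1.        ]])}
{'mtx': array([[362.41463903,   0.        , 320.8840766 ],
       [  0.        , 362.41463903, 242.18473403],
       [  0.        ,   0.        ,   1.        ]]), 'T_tool_cam': array([[-9.40709636e-04,  9.46270455e-01,  3.23374924e-01,
         8.38954561e-02],
       [ 9.99998632e-01,  4.50230443e-04,  1.59155378e-03,
         3.71450419e-04],
       [ 1.36044708e-03,  3.23375979e-01, -9.46269584e-01,
        -1.23250119e-01],
       [ 0.00000000e+00,  0.00000000e+00,  0.00000000e+00,
         1.00000000e+00]])}
```

View pics/top0.png

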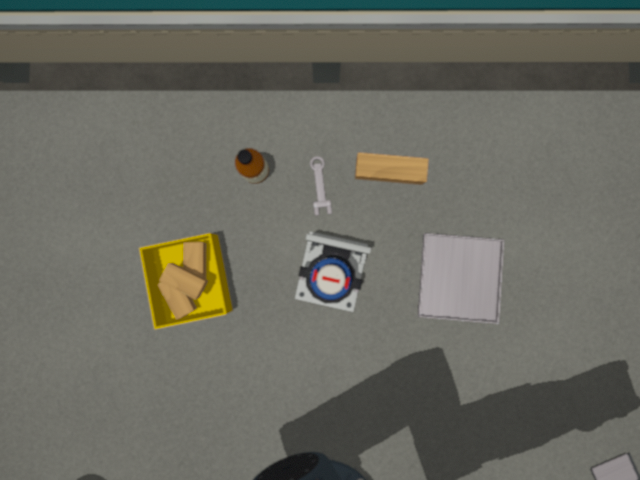

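View pics/scene0.png

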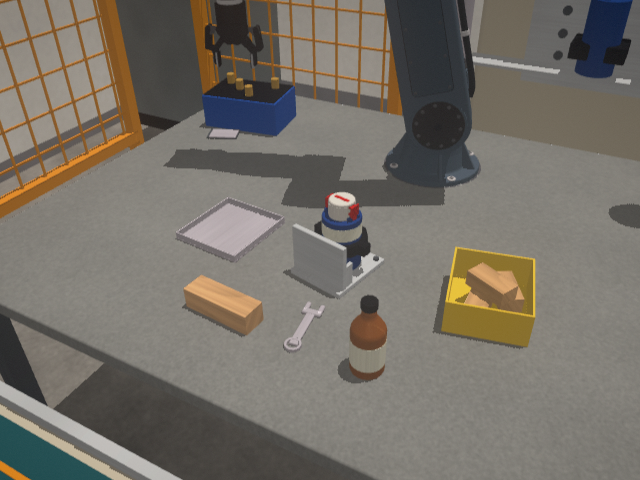

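The top view shows the cap at about (331,280), with its red bar nearly along the columns. The tray is at (462,278), the tote at left, and the wrench, blank and bottle lie above (farther in x). The scene view agrees.

Run:
```python
from h import *
s=r.sense();R=cv2.Rodrigues(np.array(s["tool_rot"]))[0];print("tool y",R[:,1],"x",R[:,0],"yaw_y",np.arctan2(R[1,1],R[0,1]))
for n,roi in(("top",(300,250,365,310)),("scene",(320,185,365,225))):
    im=cv2.imread(f"pics/{n}0.png");h=cv2.cvtColor(im,cv2.COLOR_BGR2HSV)
    m=(((h[...,0]<8)|(h[...,0]>172))&(h[...,1]>130)&(h[...,2]>70)).astype(np.uint8)
    k=np.zeros_like(m);x0,y0,x1,y1=roi;k[y0:y1,x0:x1]=1;m*=k
    c,l,st,ce=cv2.connectedComponentsWithStats(m)
    for i in range(1,c):
        if st[i,4]<4: continue
        print(n,st[i],ce[i],"at .163",onz(n,*ce[i],.163),"at .15",onz(n,*ce[i],.15))
        p=np.argwhere(l==i)[:,::-1].astype(np.float32)
        w=np.array([onz(n,*q,.163)[:2] for q in p]);e,v=np.linalg.eigh(np.cov(w.T));print("   dir",np.arctan2(v[1,1],v[0,1]),np.sqrt(e))
    w=((h[...,1]<60)&(h[...,2]>140)).astype(np.uint8)*k
    M=cv2.moments(w,True);
    if n=="top": print("white",M['m00'],onz(n,M['m10']/M['m00'],M['m01']/M['m00'],.163))
for q in((426,234),(504,239),(499,323),(420,318)): print("tray rim",onz("top",*q,.018))
for q in((320,312),(370,245),(306,232)):print(onz("top",*q,.06))
im=cv2.imread("pics/top0.png")[240:320,290:375];cv2.imwrite("pics/c1.png",cv2.resize(im,None,fx=7,fy=7,interpolation=cv2.INTER_CUBIC))
```

```text
tool y [ 0.31911994 -0.9477135  -0.00126275] x [ 9.47714235e-01  3.19120238e-01 -3.68099170e-05] yaw_y -1.2459953293288915
top [313 271   4  10  26] [314.65384615 275.46153846] at .163 [0.51755706 0.01638352 0.163     ] at .15 [0.51713661 0.01670285 0.15      ]
   dir 2.900625408534641 [0.00147395 0.00501067]
top [323 277  16   5  41] [330.31707317 279.12195122] at .163 [ 0.51098932 -0.01261124  0.163     ] at .15 [ 0.51047258 -0.01271701  0.15      ]
   dir 1.365504764083971 [0.00135682 0.00851064]
top [345 278   5  10  32] [346.59375 281.90625] at .163 [ 0.50605221 -0.04268159  0.163     ] at .15 [ 0.50546308 -0.04322825  0.15      ]
   dir 2.907178611280584 [0.00181728 0.00514851]
white 1387.0 [ 0.50657016 -0.01138041  0.163     ]
scene [325 193   8  14  35] [326.97142857 199.6       ] at .163 [ 0.53227838 -0.03796967  0.163     ] at .15 [ 0.51334753 -0.04825346  0.15      ]
   dir -2.8155849281656162 [0.0025694 0.0141697]
scene [335 195  14   7  26] [341.5 198. ] at .163 [ 0.51424153 -0.01582342  0.163     ] at .15 [ 0.49490945 -0.02561456  0.15      ]
   dir 1.3563481520377163 [0.00174494 0.00948701]
scene [349 203  10  17 116] [353.79310345 210.72413793] at .163 [0.54477889 0.0254514  0.163     ] at .15 [0.52612612 0.01657844 0.15      ]
   dir -2.778410492095979 [0.00442196 0.01473272]
tray rim [ 0.60337474 -0.21942248  0.018     ]
tray rim [ 0.59341617 -0.38631059  0.018     ]
tray rim [ 0.41436983 -0.37318569  0.018     ]
tray rim [ 0.42368395 -0.20559778  0.018     ]
[0.43938958 0.00746253 0.06      ]
[ 0.5777196 -0.0951707  0.06     ]
[0.60402209 0.03742071 0.06      ]
```

View pics/c1.png

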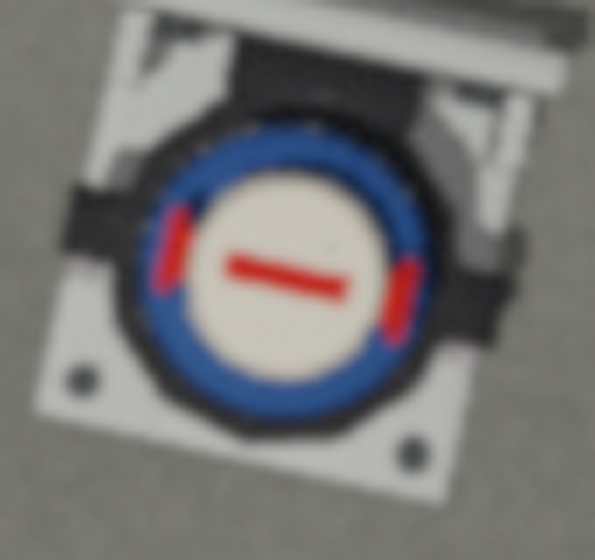

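The crop shows red tabs at left (175,248) and right (402,300) and the bar on top, so the cap's tab line has a yaw of about 1.377. The mid-point is about (0.512, -0.0135), which fits a span of about 61 mm between the tab centroids.

Request:
{"api": "carry_out", "payload": {"steps": [{"grip":1,"xyz":[1.9,2.7,0],"yaw":0.145},{"grip":1,"xyz":[1.9,2.7,0],"yaw":0.145},{"grip":1,"xyz":[1.9,2.7,0],"yaw":0.145},{"grip":1,"xyz":[1.9,2.7,0],"yaw":0.145},{"grip":1,"xyz":[1.9,2.7,0],"yaw":0.145},{"grip":1,"xyz":[1.9,2.7,0],"yaw":0.145},{"grip":1,"xyz":[1.9,2.7,0],"yaw":0.145},{"grip":1,"xyz":[1.9,2.7,0],"yaw":0.145},{"grip":1,"xyz":[1.9,2.7,0],"yaw":0.145},{"grip":1,"xyz":[1.9,2.7,0],"yaw":0.145},{"grip":1,"xyz":[1.9,2.7,0],"yaw":0.145},{"grip":1,"xyz":[1.9,2.7,0],"yaw":0.145},{"grip":1,"xyz":[1.9,2.7,0],"yaw":0.145},{"grip":1,"xyz":[1.9,2.7,0],"yaw":0.145},{"grip":1,"xyz":[1.9,2.7,0],"yaw":0.145},{"grip":1,"xyz":[1.9,2.7,0],"yaw":0.145},{"grip":1,"xyz":[1.9,2.7,0],"yaw":0.145},{"grip":1,"xyz":[1.9,2.7,0],"yaw":0.145},{"grip":1,"xyz":[0,0,0],"yaw":0},{"grip":1,"xyz":[0,0,0],"yaw":0}], "grip_force": 20}}

```text
time_s: 2.1
tcp_pos: [0.5094, -0.011, 0.2494]
tool_rot: [-0.324, -3.124, 0.001]
force: [-0.7, -2.1, -0.4]
grip_width: 0.0849
grip_force: 0.0
```

```bash
cat > w.py <<'E'
from h import *
import sys
s=r.sense();R=cv2.Rodrigues(np.array(s["tool_rot"]))[0];print(s["time_s"],s["tcp_pos"],"yaw_y",np.arctan2(R[1,1],R[0,1]),"q",s["joint_pos"],"tz",R[:,2])
im=r.get_image("wrist");cv2.imwrite(f"pics/{sys.argv[1]}.png",im)
h=cv2.cvtColor(im,cv2.COLOR_BGR2HSV)
m=(((h[...,0]<8)|(h[...,0]>172))&(h[...,1]>130)&(h[...,2]>70)).astype(np.uint8)
c,l,st,ce=cv2.connectedComponentsWithStats(m)
for i in range(1,c):
    if st[i,4]<30: continue
    p=np.argwhere(l==i)[:,::-1]
    w=np.array([onz("wrist",*q,.163)[:2] for q in p]);e,v=np.linalg.eigh(np.cov(w.T))
    print(st[i],ce[i].round(1),"z.163",w.mean(0),"z.158",onz("wrist",*ce[i],.158)[:2],"dir",np.arctan2(v[1,1],v[0,1]),np.sqrt(e))
E
python3 w.py w1
```

```text
2.1 [ 0.50937551 -0.01100013  0.24938041] yaw_y 1.3643664119484702 q [-2.14050012e-02  2.12833118e-01 -4.87315799e-02  1.31064215e+00
 -3.30658360e-04  1.85025534e-01] tz [-1.41727644e-03 -3.00392680e-04 -9.99998951e-01]
[267 237  15  43 401] [273.1 256.6] z.163 [ 0.50123665 -0.04013836] z.158 [ 0.50289909 -0.04120251] dir 2.8255054679773854 [0.00195762 0.00719695]
[357 238  15  42 393] [365.2 257.1] z.163 [0.51342654 0.01570816] z.158 [0.51537949 0.01595972] dir 3.03479981411198 [0.00196752 0.00703834]
[293 262  53  11 534] [319.  266.7] z.163 [ 0.51367527 -0.01366812] z.158 [ 0.51569954 -0.01412486] dir 1.3509409984212284 [0.00197527 0.00953033]
```

View pics/w1.png

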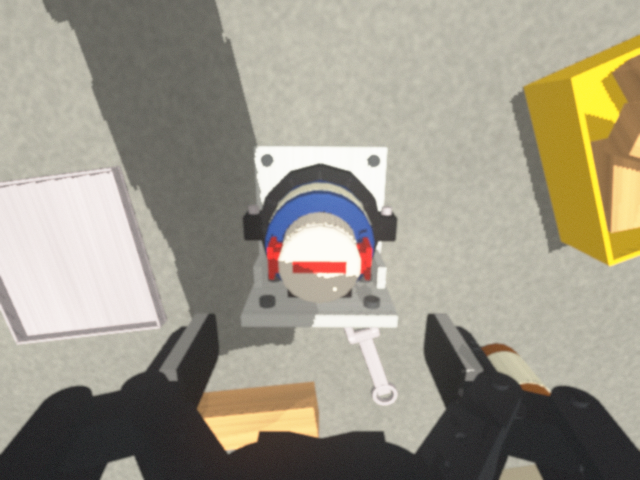

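The wrist picture shows the cap at (319,267), its tabs at (273,257) and (365,257), and the finger line matched in yaw. The axis estimate is (0.513, -0.0135).

Request:
{"api": "carry_out", "payload": {"steps": [{"grip":1,"xyz":[0.35,-0.25,-1.0],"yaw":-0.005},{"grip":1,"xyz":[0,0,-2.0],"yaw":0},{"grip":1,"xyz":[0,0,-2.0],"yaw":0},{"grip":1,"xyz":[0,0,-2.0],"yaw":0},{"grip":1,"xyz":[0,0,-1.3],"yaw":0},{"grip":1,"xyz":[0,0,-1.0],"yaw":0},{"grip":0.65,"xyz":[0,0,0],"yaw":0},{"grip":0.65,"xyz":[0,0,0],"yaw":0},{"grip":0.65,"xyz":[0,0,0],"yaw":0}], "grip_force": 20}}

```text
time_s: 3.05
tcp_pos: [0.5134, -0.0142, 0.1577]
tool_rot: [0.333, 3.123, -0.0]
force: [-0.0, 0.6, -0.1]
grip_width: 0.0703
grip_force: 0.0
```

```bash
cat > s.py <<'E'
from h import *
s=r.sense();R=cv2.Rodrigues(np.array(s["tool_rot"]))[0]
print(s["time_s"],s["tcp_pos"].round(4),"yaw",np.arctan2(R[1,1],R[0,1]).round(4),"F",s["force"].round(2),"along y",(s["force"]@R[:,1]).round(2),"M",s["wrist_torque"].round(3),"w",round(s["grip_width"],4),s["grip_force"],"q6",s["joint_pos"][5].round(2))
E
python3 s.py;python3 w.py w2
```

```text
3.05 [ 0.5134 -0.0142  0.1577] yaw 1.3585 F [-0.04  0.57 -0.09] along y 0.55 M [ 0.041 -0.044 -0.033] w 0.0703 0.0 q6 0.18
3.05 [ 0.5134237  -0.0142338   0.15766359] yaw_y 1.3584888339157801 q [-2.76643828e-02  2.66954598e-01 -2.18229539e-01  1.08446221e+00
 -9.23897408e-05  1.84643126e-01] tz [ 1.14698627e-03 -1.24163870e-04 -9.99999335e-01]
[ 240  291   25   73 1192] [250.5 324.5] z.163 [ 0.49828282 -0.03764347] z.158 [ 0.50091556 -0.03931998] dir 2.763629128642311 [0.00193947 0.00819101]Traceback (most recent call last):
  File "w.py", line 11, in <module>
    w=np.array([onz("wrist",*q,.163)[:2] for q in p]);e,v=np.linalg.eigh(np.cov(w.T))
                ~~~^^^^^^^^^^^^^^^^^
  File "h.py", line 11, in onz
    o,d=ray(name,u,v);return o+d*(z-o[2])/d[2]
        ~~~^^^^^^^^^^
  File "h.py", line 7, in ray
    s=r.sense();T=np.eye(4);T[:3,:3]=cv2.Rodrigues(np.array(s["tool_rot"],float))[0];T[:3,3]=s["tcp_pos"];T=T@np.array(c["T_tool_cam"])
ValueError: time passes only in moves, steps and waits
```

View pics/w2.png

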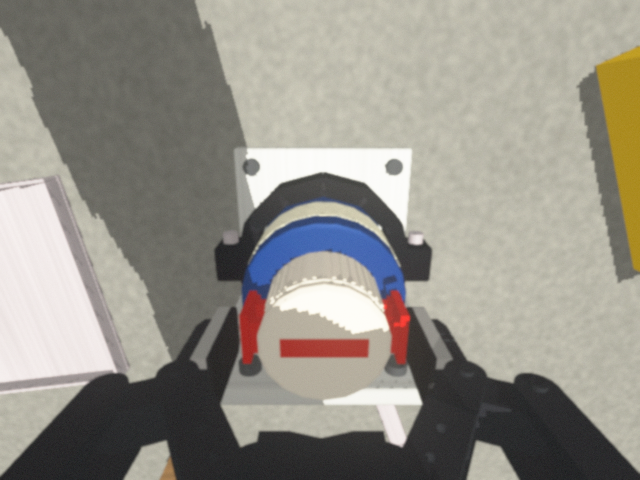

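The fingers straddle the tabs, and the bar centre at (324,348) is about 1 mm toward tool +y. I'll shift by that and close partway to read the side force.

Request:
{"api": "carry_out", "payload": {"steps": [{"grip":0.6,"xyz":[0,0.08,-0.1],"yaw":0},{"grip":0.5,"xyz":[0,0,0],"yaw":0},{"grip":0.48,"xyz":[0,0,0],"yaw":0},{"grip":0.48,"xyz":[0,0,0],"yaw":0},{"grip":0.48,"xyz":[0,0,0],"yaw":0}], "grip_force": 20}}

```text
time_s: 3.6
tcp_pos: [0.5134, -0.0131, 0.1567]
tool_rot: [0.332, 3.123, 0.0]
force: [-1.0, 1.2, 5.6]
grip_width: 0.0637
grip_force: 5.5
```

```bash
python3 s.py
```

```text
3.6 [ 0.5134 -0.0131  0.1567] yaw 1.3592 F [-0.99  1.24  5.57] along y 1.0 M [ 0.058  0.155 -0.02 ] w 0.0637 5.492432042956352 q6 0.19
```

Request:
{"api": "carry_out", "payload": {"steps": [{"grip":0.4,"xyz":[0,0,0.05],"yaw":0},{"grip":0.34,"xyz":[0,0,0.05],"yaw":0},{"grip":0.2,"xyz":[0,0,0],"yaw":0},{"grip":0,"xyz":[0,0,0],"yaw":0},{"grip":0,"xyz":[0,0,0],"yaw":0},{"grip":0,"xyz":[0,0,0],"yaw":0}], "grip_force": 23}}

```text
time_s: 4.2
tcp_pos: [0.5134, -0.0131, 0.1579]
tool_rot: [0.332, 3.123, 0.0]
force: [-0.9, 0.3, 8.6]
grip_width: 0.0558
grip_force: 23.3
```

```bash
python3 s.py
```

```text
4.2 [ 0.5134 -0.0131  0.1579] yaw 1.3592 F [-0.87  0.29  8.58] along y 0.11 M [ 0.09   0.332 -0.028] w 0.0558 23.28708529472351 q6 0.19
```

Both tabs are in (55.8 mm at 23 N, side force about 0). Now I'll start turning.

Request:
{"api": "carry_out", "payload": {"steps": [{"grip":0,"xyz":[0,0,0.05],"yaw":0.05},{"grip":0,"xyz":[0,0,0],"yaw":0.08},{"grip":0,"xyz":[0,0,0],"yaw":0.08},{"grip":0,"xyz":[0,0,0],"yaw":0.06},{"grip":0,"xyz":[0,0,0],"yaw":0}]}}

```text
time_s: 4.7
tcp_pos: [0.5137, -0.0132, 0.1584]
tool_rot: [-0.095, 3.138, -0.0]
force: [-0.0, -0.8, 6.8]
grip_width: 0.0559
grip_force: 23.1
```

```bash
python3 s.py
```

```text
4.7 [ 0.5137 -0.0132  0.1584] yaw 1.6313 F [-0.03 -0.8   6.8 ] along y -0.8 M [0.021 0.029 0.03 ] w 0.0559 23.120521903038025 q6 -0.09
```

Request:
{"api": "carry_out", "payload": {"steps": [{"grip":0,"xyz":[0,0,0.03],"yaw":0.07},{"grip":0,"xyz":[0,0,0],"yaw":0.08},{"grip":0,"xyz":[0,0,0],"yaw":0.08},{"grip":0,"xyz":[0,0,0],"yaw":0.05},{"grip":0,"xyz":[0,0,0],"yaw":0}]}}

```text
time_s: 5.2
tcp_pos: [0.5137, -0.0132, 0.1586]
tool_rot: [-0.531, 3.094, -0.001]
force: [0.2, -0.0, 6.1]
grip_width: 0.0564
grip_force: 23.2
```

```bash
python3 s.py; python3 -c "
from h import *
cv2.imwrite('pics/w3.png',r.get_image('wrist'))"
```

```text
5.2 [ 0.5137 -0.0132  0.1586] yaw 1.9109 F [ 0.16 -0.01  6.06] along y -0.07 M [-0.005  0.037  0.065] w 0.0564 23.21891337633133 q6 -0.37
```

View pics/w3.png

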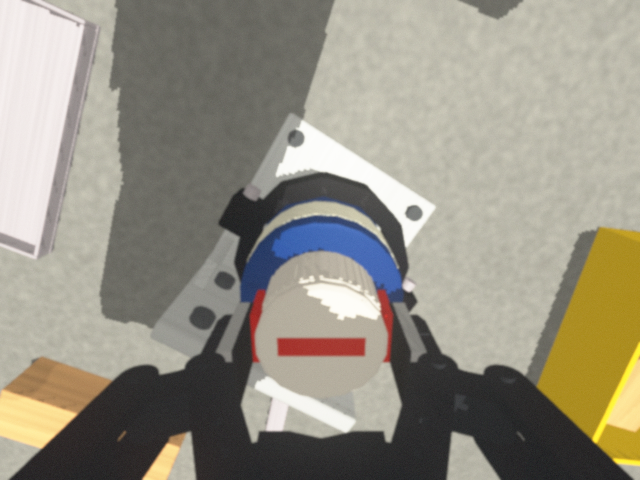

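The bar stays aligned with the fingers while the stand has turned, so the cap is turning with the gripper. From here I'll use small steps and check the torque each time.

Request:
{"api": "carry_out", "payload": {"steps": [{"grip":0,"xyz":[0,0,0.02],"yaw":0.02},{"grip":0,"xyz":[0,0,0],"yaw":0.02},{"grip":0,"xyz":[0,0,0],"yaw":0}]}}

```text
time_s: 5.55
tcp_pos: [0.5137, -0.0132, 0.1588]
tool_rot: [-0.591, 3.083, -0.001]
force: [-0.2, 0.3, 5.5]
grip_width: 0.0561
grip_force: 23.3
```

```bash
python3 s.py
```

```text
5.55 [ 0.5137 -0.0132  0.1588] yaw 1.9498 F [-0.24  0.3   5.51] along y 0.36 M [-0.005  0.028 -0.013] w 0.0561 23.279830813407898 q6 -0.4
```

Request:
{"api": "carry_out", "payload": {"steps": [{"grip":0,"xyz":[0,0,0.02],"yaw":0.025},{"grip":0,"xyz":[0,0,0],"yaw":0.025},{"grip":0,"xyz":[0,0,0],"yaw":0}]}}

```text
time_s: 5.85
tcp_pos: [0.5137, -0.0132, 0.159]
tool_rot: [-0.669, 3.068, -0.001]
force: [-1.2, -0.2, 5.0]
grip_width: 0.0554
grip_force: 23.3
```

```bash
python3 s.py
```

```text
5.85 [ 0.5137 -0.0132  0.159 ] yaw 2.0 F [-1.15 -0.17  4.95] along y 0.32 M [-0.    -0.012  0.026] w 0.0554 23.336527347564697 q6 -0.45
```

Request:
{"api": "carry_out", "payload": {"steps": [{"grip":0,"xyz":[0,0,0],"yaw":0.025},{"grip":0,"xyz":[0,0,0],"yaw":0.025},{"grip":0,"xyz":[0,0,0],"yaw":0}]}}

```text
time_s: 6.15
tcp_pos: [0.5136, -0.0131, 0.159]
tool_rot: [-0.745, 3.05, -0.001]
force: [0.3, -0.2, 5.2]
grip_width: 0.0555
grip_force: 23.4
```

```bash
python3 s.py
```

```text
6.15 [ 0.5136 -0.0131  0.159 ] yaw 2.0497 F [ 0.26 -0.18  5.18] along y -0.28 M [ 0.126  0.126 -0.218] w 0.0555 23.41283619403839 q6 -0.5
```

The torque has jumped to 0.22 N m, so this is the open stop, about 0.69 rad from the start. I'll ease back and lift gently.

Request:
{"api": "carry_out", "payload": {"steps": [{"grip":0,"xyz":[0,0,0],"yaw":-0.03},{"grip":0,"xyz":[0,0,0.1],"yaw":0},{"grip":0,"xyz":[0,0,0.1],"yaw":0},{"grip":0,"xyz":[0,0,0],"yaw":0}]}}

```text
time_s: 6.55
tcp_pos: [0.5134, -0.0132, 0.1605]
tool_rot: [-0.699, 3.062, -0.0]
force: [1.4, 0.3, 2.6]
grip_width: 0.0558
grip_force: 24.1
```

```bash
python3 s.py
```

```text
6.55 [ 0.5134 -0.0132  0.1605] yaw 2.0196 F [1.37 0.26 2.58] along y -0.36 M [ 0.115 -0.295 -0.001] w 0.0558 24.107283353805542 q6 -0.47
```

Request:
{"api": "carry_out", "payload": {"steps": [{"grip":0,"xyz":[0,0,0.1],"yaw":0},{"grip":0,"xyz":[0,0,0.1],"yaw":0},{"grip":0,"xyz":[0,0,0],"yaw":0}]}}

```text
time_s: 6.85
tcp_pos: [0.5127, -0.0133, 0.1619]
tool_rot: [0.698, -3.062, 0.0]
force: [0.4, -0.3, -1.3]
grip_width: 0.0558
grip_force: 24.9
```

```bash
python3 s.py
```

```text
6.85 [ 0.5127 -0.0133  0.1619] yaw 2.019 F [ 0.38 -0.29 -1.3 ] along y -0.42 M [-0.209 -0.186 -0.03 ] w 0.0558 24.895471930503845 q6 -0.47
```

The cap is free: the reading is only its weight. I'll keep lifting straight up.

Request:
{"api": "carry_out", "payload": {"steps": [{"grip":0,"xyz":[0,0,0.3],"yaw":0},{"grip":0,"xyz":[0,0,0.5],"yaw":0},{"grip":0,"xyz":[0,0,0.7],"yaw":0},{"grip":0,"xyz":[0,0,1],"yaw":0},{"grip":0,"xyz":[0,0,1.2],"yaw":0},{"grip":0,"xyz":[0,0,1.5],"yaw":0},{"grip":0,"xyz":[0,0,1.5],"yaw":0},{"grip":0,"xyz":[0,0,0.5],"yaw":0},{"grip":0,"xyz":[0,0,0],"yaw":0}]}}

```text
time_s: 7.75
tcp_pos: [0.5135, -0.0132, 0.2353]
tool_rot: [-0.698, 3.061, -0.001]
force: [0.4, 0.4, -0.4]
grip_width: 0.0556
grip_force: 25.1
```

```bash
python3 s.py; python3 -c "
from h import *
a=r.get_image('wrist');b=r.get_image('scene')[100:400,100:500]
cv2.imwrite('pics/w4.png',np.hstack([cv2.resize(a,(400,300)),b]))"
```

```text
7.75 [ 0.5135 -0.0132  0.2353] yaw 2.019 F [ 0.39  0.42 -0.41] along y 0.21 M [0.007 0.039 0.021] w 0.0556 25.136454105377197 q6 -0.47
```

View pics/w4.png

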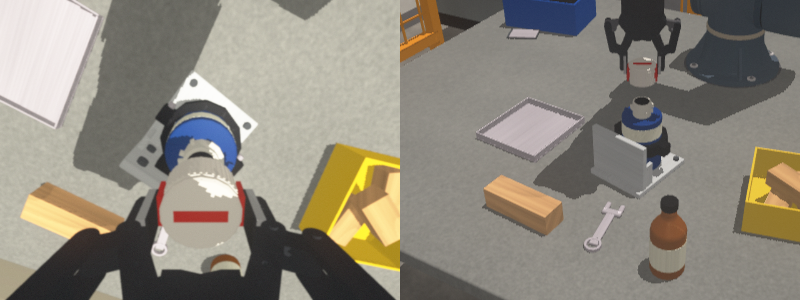

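The cap is held upright and clear of the neck (wrist view at left, scene at right). The tray centre is about (0.509, -0.296).

Request:
{"api": "carry_out", "payload": {"steps": [{"grip":0,"xyz":[0,-1,0],"yaw":0},{"grip":0,"xyz":[-0.1,-2,0],"yaw":0},{"grip":0,"xyz":[-0.1,-3,0],"yaw":0},{"grip":0,"xyz":[-0.1,-3,0],"yaw":0},{"grip":0,"xyz":[-0.1,-3,0],"yaw":0},{"grip":0,"xyz":[-0.1,-3,0],"yaw":0},{"grip":0,"xyz":[0,-3,0],"yaw":0},{"grip":0,"xyz":[0,-3,0],"yaw":0},{"grip":0,"xyz":[0,-3,0],"yaw":0},{"grip":0,"xyz":[0,-2.3,0],"yaw":0},{"grip":0,"xyz":[0,-1.5,0],"yaw":0},{"grip":0,"xyz":[0,-0.5,0],"yaw":0},{"grip":0,"xyz":[0,0,-1.5],"yaw":0},{"grip":0,"xyz":[0,0,-3],"yaw":0},{"grip":0,"xyz":[0,0,-3],"yaw":0},{"grip":0,"xyz":[0,0,-3],"yaw":0},{"grip":0,"xyz":[0,0,-3],"yaw":0},{"grip":0,"xyz":[0,0,-2],"yaw":0},{"grip":0,"xyz":[0,0,-1.5],"yaw":0},{"grip":0,"xyz":[0,0,-0.5],"yaw":0}]}}

```text
time_s: 9.85
tcp_pos: [0.5071, -0.2949, 0.0574]
tool_rot: [0.699, -3.061, -0.003]
force: [0.2, 0.2, -1.2]
grip_width: 0.0561
grip_force: 25.2
```

Request:
{"api": "carry_out", "payload": {"steps": [{"grip":0,"xyz":[0,0,-0.5],"yaw":0},{"grip":0,"xyz":[0,0,-0.5],"yaw":0},{"grip":0,"xyz":[0,0,-0.2],"yaw":0},{"grip":0,"xyz":[0,0,0],"yaw":0},{"grip":0,"xyz":[0,0,0],"yaw":0}]}}

```text
time_s: 10.35
tcp_pos: [0.5082, -0.2963, 0.0476]
tool_rot: [-0.698, 3.063, -0.001]
force: [-0.2, -0.9, -1.0]
grip_width: 0.0559
grip_force: 25.2
```

```bash
python3 s.py; python3 -c "
from h import *
b=r.get_image('scene')[150:300,150:350]
cv2.imwrite('pics/s5.png',cv2.resize(b,None,fx=4,fy=4))"
```

```text
10.35 [ 0.5082 -0.2963  0.0476] yaw 2.019 F [-0.24 -0.94 -1.02] along y -0.74 M [-0.022  0.007 -0.01 ] w 0.0559 25.155113339424133 q6 -0.98
```

View pics/s5.png

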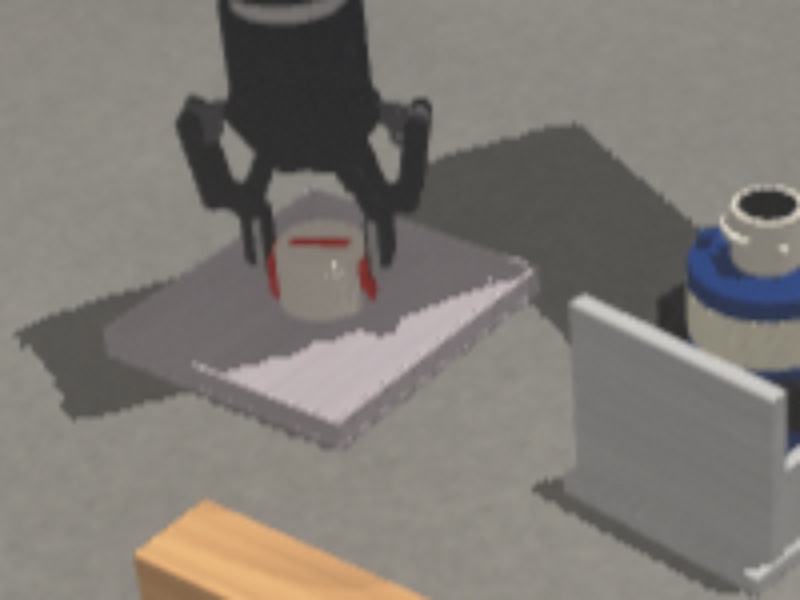

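The cap hangs upright over the middle of the tray. I'll lower it slowly in small steps until it touches.

Request:
{"api": "carry_out", "payload": {"steps": [{"grip":0,"xyz":[0,0,-0.3],"yaw":0},{"grip":0,"xyz":[0,0,-0.3],"yaw":0},{"grip":0,"xyz":[0,0,-0.3],"yaw":0},{"grip":0,"xyz":[0,0,-0.2],"yaw":0},{"grip":0,"xyz":[0,0,0],"yaw":0}]}}

```text
time_s: 10.9
tcp_pos: [0.5077, -0.2961, 0.0357]
tool_rot: [0.698, -3.063, -0.001]
force: [-0.7, 0.1, -1.0]
grip_width: 0.0559
grip_force: 25.2
```

Request:
{"api": "carry_out", "payload": {"steps": [{"grip":0,"xyz":[0,0,-0.1],"yaw":0},{"grip":0,"xyz":[0,0,-0.05],"yaw":0},{"grip":0,"xyz":[0,0,0],"yaw":0}]}}

```text
time_s: 11.2
tcp_pos: [0.508, -0.2962, 0.0347]
tool_rot: [0.698, -3.063, 0.0]
force: [-0.5, -0.5, -0.7]
grip_width: 0.056
grip_force: 25.2
```

Request:
{"api": "carry_out", "payload": {"steps": [{"grip":0,"xyz":[0,0,-0.1],"yaw":0},{"grip":0,"xyz":[0,0,0],"yaw":0},{"grip":0,"xyz":[0,0,0],"yaw":0}]}}

```text
time_s: 11.5
tcp_pos: [0.5081, -0.2963, 0.0341]
tool_rot: [-0.698, 3.063, -0.001]
force: [-1.9, 0.9, 5.3]
grip_width: 0.0554
grip_force: 27.0
```

It has touched down at 5 N. Now I'll release it slowly.

Request:
{"api": "carry_out", "payload": {"steps": [{"grip":0.33,"xyz":[0,0,0],"yaw":0},{"grip":0.38,"xyz":[0,0,0],"yaw":0},{"grip":0.44,"xyz":[0,0,0],"yaw":0},{"grip":0.5,"xyz":[0,0,0],"yaw":0},{"grip":0.56,"xyz":[0,0,0],"yaw":0},{"grip":0.65,"xyz":[0,0,0],"yaw":0},{"grip":0.8,"xyz":[0,0,0],"yaw":0},{"grip":0.9,"xyz":[0,0,0],"yaw":0},{"grip":0.9,"xyz":[0,0,0],"yaw":0}]}}

```text
time_s: 12.4
tcp_pos: [0.5081, -0.2962, 0.0337]
tool_rot: [-0.698, 3.063, -0.0]
force: [-0.5, 0.2, -0.4]
grip_width: 0.0811
grip_force: 0.0
```

Request:
{"api": "carry_out", "payload": {"steps": [{"grip":0.9,"xyz":[0,0,0.5],"yaw":0},{"grip":0.9,"xyz":[0,0,1],"yaw":0},{"grip":0.9,"xyz":[0,0,2],"yaw":0},{"grip":0.9,"xyz":[0,0,3],"yaw":0},{"grip":0.9,"xyz":[0,0,3],"yaw":0},{"grip":0.9,"xyz":[0,0,3],"yaw":0},{"grip":0.9,"xyz":[0,0,1],"yaw":0},{"grip":0.9,"xyz":[0,0,0],"yaw":0}]}}

```text
time_s: 13.2
tcp_pos: [0.5089, -0.2967, 0.1708]
tool_rot: [-0.698, 3.06, -0.004]
force: [-0.1, -0.0, 0.3]
grip_width: 0.0811
grip_force: 0.0
```

```bash
python3 s.py; python3 -c "
from h import *
a=r.get_image('wrist');b=r.get_image('scene')[100:400,100:500]
cv2.imwrite('pics/w6.png',np.hstack([cv2.resize(a,(400,300)),b]))"
```

```text
13.2 [ 0.5089 -0.2967  0.1708] yaw 2.019 F [-0.08 -0.01  0.3 ] along y 0.02 M [-0.023  0.012 -0.01 ] w 0.0811 0.0 q6 -0.98
```

View pics/w6.png

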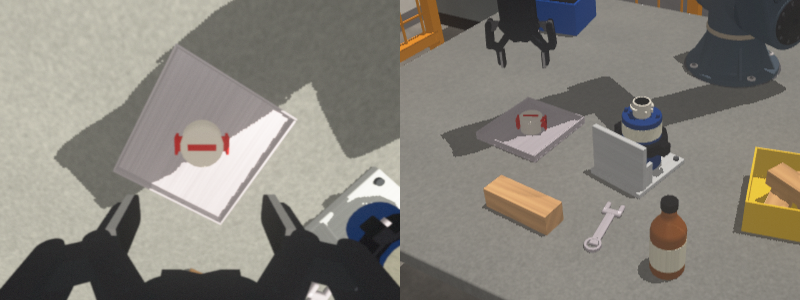

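The cap stands flat in the middle of the tray, at (203,146) in the left view and (530,122) in the right, with its tabs sprung out. The gripper is clear and the other things have not moved.

```bash
python3 -c "
from cell import r
print(r.close_job())"
```

```text
the job is handed in; nothing more can be done
None
```

The cap is off the canister and lies flat, open side down and released, in the middle of the drip tray; the bottle, blank and wrench were left alone, and the job was handed in at about 13 s with no verdict returned.

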